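# Open the shielded test box by its two push latches

## Task

Open the grey radio test box: press its two red latch buttons down together with the two fingertips and keep both fully down until the spring-loaded lid has risen clear, then let go and finish with the lid standing fully open and both buttons back up. Let the spring raise the lid, do not push or pry it, and leave the small things around the box where they are.

Things in the scene. Friction and masses are not known exactly. Their poses are not given: they have to be found in the camera images.
- shield_box: light-grey metal test box, fixed, 260 deep (x) by 280 wide (y) by 120 mm high. Origin: centre of underside; own -x is the front (to the robot, turned at most 0.4 rad). A flat latch rail 66 mm deep, 120 mm high, runs along the front; the lid, top also at 120 mm, covers the rest. Red buttons on the rail at own x -100, y +30 and -30 mm (60 mm apart); lid edge 40 mm behind their axes.
- button_left_top (a point): centre of the top face of the red button at own y = +30 mm of the box: a round cap 26 mm across, its top 14 mm above the rail (134 mm above the desk) when up, with a steel collar 36 mm across and 4 mm high. Moves with the button.
- button_right_top (a point): the same for the red button at own y = -30 mm of the box.
- button_left (a joint): how far the left button is pressed straight down (m): 0 up, 0.006 fully down. Sprung: starts to move at 1.8 N, takes 6 N fully down, comes back up by itself. Frees its own hook from about 0.004 on; the lid stays shut while either hook holds. Let go too soon, the hook catches the lid's safety tooth: the lid stops ajar at about 0.1 rad until both are pressed again.
- button_right (a joint): the same for the right button.
- lid (a joint): lid angle (rad): 0 shut and latched, 1.0 fully open at its stop. Hinged along the box's back edge (own x +125 mm, 94 mm high), the front edge rises. With both hooks freed a damped spring raises it by itself at about 0.3 rad/s, 3 to 6 s to fully open, where the spring keeps it. It is clear of the hooks above 0.12.
- lid_front (a point): middle of the lid's top front edge; it rises from 120 mm to about 265 mm above the desk and moves back 107 mm as the lid opens.
- usb_module: loose black plastic interface module, 75 x 46 x 20 mm, lying flat near the box. Origin: centre of its underside. Leave alone.
- antenna_board: loose cream circuit board with two copper patches, 80 x 62 mm, on four brass feet, 13 mm high. Origin: centre of its underside at desk level. Leave alone.
- whip_antenna: loose upright black rod antenna, 148 mm tall, on a round foot 58 mm across. Origin: centre of its underside. Leave alone.
- battery_pack: loose black battery pack with a white label patch, 62 x 34 x 20 mm, lying flat. Origin: centre of its underside. Leave alone.

How it is judged:
By the outcome, as a careful person would: the job done as asked, in the order asked, and still so for the second after the job is handed in, with the robot touching nothing.
It also fails if it takes over 32 s, if anything falls off the work surface, if the arm or the gripper's body presses on something with over 40 N, if the wrist force passes 120 N, or if a joint passes its speed limit or range.

## Robot

A 6-joint arm with a two-finger parallel gripper is mounted at the origin on the work surface. World frame = base frame: x ahead of the robot, y to its left, z up, the work surface at z = 0. Lengths are in m, angles in rad, forces in N, time in s.
With the tool pointing down it reaches from about 0.35 to 0.85 m from the base axis. Payload 8.1 kg.
Tool frame: the origin (TCP) lies on the centre line of the jaws, within the pads' length; the fingertips stand 11 mm ahead of it and the grasp point (between the pads) lies 8 mm behind it (tip_reach is the z of the fingertips in the tool frame, in m); z points along the fingers, y is the direction in which the jaws open and shut (so a half turn about z gives the same grasp; the last joint's range is limited). The gripper opens to 93 mm and grips with 3 to 60 N. Pads are 15 mm wide; open, the fingers measure 128 mm over their backs; the gripper's body (75 mm by 188 mm) begins 65 mm behind the grasp point.
Start: joints at [-1.292, 0.13, 1.488, -0, 1.523, -0.085], TCP at [0.214, -0.561, 0.23] pointing down, gripper open.
Joint ranges: [-2.96, 2.96], [-0.89, 2.26], [0.02, 2.5], [-1.34, 4.48], [0, 2.73], [-2.66, 2.66]. Speed limits (rad/s): [2.39, 2.39, 2.79, 3.14, 3.14, 3.14].

## Interface

Orientations are given as a rotation vector (axis times angle).
In Python, from plant import read_state, read_camera, camera_params, close_job, silhouettes, tip_of, tip_reach gives the robot as it stands.
- The arm moves only by the shell command python3 -m creep 'ROWS' [FORCE]. ROWS is JSON, a list of rows, each a list of 5 numbers: the shift along the tool's x, y, z in m, then the turn about the tool's z in rad, then the closure in counts, from 0 (fully open) to 255 (shut). In form: [[dx, dy, dz, twist, gripper], ...]. A call has 1 to 12 rows; each row shifts and turns the commanded pose from where the row before left it, along the tool's axes as they then stand; what a row does not reach is not made up. A row lasts 1/12 s, in which the tool goes at most 41.7 mm and 7.16 degrees, less where a joint would pass 70% of its speed; a pose out of reach is approached as far as the arm can. A call is refused whole if a number of a shift passes 0.0417 or a number of a turn 0.125, either way. A call with a gripper value outside its range is refused whole. The fingers move at their own pace and stop on an object; FORCE is the grip in N (left out, the last holds). Time passes only in rows, so rows that do not move let the fingers close. It gives the time, the measured TCP pose, the force and the opening at its end, in the units of the state.
- read_state(): the state, without advancing time (a new reading comes with each control period).
- read_camera(name): name is "scene" or "top" or "wrist"; returns the picture (384x512x3 uint8, red, green, blue); there is no depth.
- camera_params(name): a dict with "fov_y" (degrees; the focal length in pixels is half the picture's height over the tangent of half this angle, whatever the lens; pixels are square), "cx", "cy" (the principal point, pixels), "position" and "rotation" of the camera in the world. Camera axes: x right, y down, z forward; pixel columns grow to the right and rows downward; lengths in m; the calibration is good to about 2 mm. A picture is of the moment at which its call begins: read the wrist's pose just before it. camera_params takes no time and is no camera call; for the wrist camera it gives the pose at the moment of the call.
- close_job(): hands the job in, once; it reports no verdict.
Trained networks look in the newest picture that a camera, given by its name, has taken for a name from the list of things; names that differ only in an ending like _2 or _b are one class to them, and where a whole thing is asked for, a point or a joint stands for the part that bears it (a point fixed in the world has none). Each returns a list of dicts, best first, with "confidence" (0 to 1); they miss things now and then, are a little off and sometimes report something else, mostly with a low value. They report only what shows in the picture. A call takes as long as a camera call.
- silhouettes(camera, query): "region" (384x512 bool, what is visible of it) and "pixel" ([column, row] in pixels, amid what is visible of it).
- tip_of(camera, query): "pixel" ([column, row] in pixels: a listed point, or the origin of a listed thing).
The state is a dict: "t": time; "q": joint angles; "dq": joint speeds; "joint_torque": joint torques, N m; "tool_pos": TCP position; "orientation": TCP orientation; "force": force on the tool from outside, world axes, zero at the start; "wrist_torque": the same for the moment, N m; "opening": finger opening in m.
Only numpy, scipy, OpenCV 4.12 (cv2) and the standard library are available. Lean on these libraries where they do the work, as an engineer would, in place of code of your own. Each camera call takes 0.05 s, during which the arm holds its last target.

## Working session

There is one attempt and no reset: what is moved stays moved. The work goes in short steps, Python scripts to look and compute and a shell command to move; the robot and the scene stay as the last step left them, time stands still between calls to the robot, and variables do not carry over. Pictures are saved under pics/ and viewed, and the job is handed in when it is done.

```bash
ls; mkdir -p pics; cat > h.py <<'E'
import numpy as np,cv2
from plant import *
from scipy.spatial.transform import Rotation as R
def K(n):
    p=camera_params(n); f=192/np.tan(np.radians(p['fov_y'])/2); return p,f
def Rm(p):
    r=np.array(p['rotation']); return r if r.shape==(3,3) else R.from_rotvec(r).as_matrix()
def ray(p,px):
    f=192/np.tan(np.radians(p['fov_y'])/2)
    d=Rm(p)@np.array([(px[0]-p['cx'])/f,(px[1]-p['cy'])/f,1]); return np.array(p['position']),d/np.linalg.norm(d)
def atz(p,px,z):
    o,d=ray(p,px); return o+d*(z-o[2])/d[2]
def tri(a):
    A=np.zeros((3,3));b=np.zeros(3)
    for o,d in a:
        M=np.eye(3)-np.outer(d,d);A+=M;b+=M@o
    x=np.linalg.solve(A,b); return x,[float(np.linalg.norm((np.eye(3)-np.outer(d,d))@(x-o))) for o,d in a]
E
python3 - <<'E'
from h import *
np.set_printoptions(precision=4,suppress=True)
print(read_state(),tip_reach if not callable(tip_reach) else tip_reach())
for n in ['scene','top','wrist']:
    print(n,camera_params(n))
for n in ['scene','top']:
    im=read_camera(n); cv2.imwrite(f'pics/{n}0.png',im[...,::-1])
    for q in ['button_left_top','button_right_top','lid_front','shield_box','whip_antenna']:
        print(n,q,[(np.round(r['pixel'],1),round(r['confidence'],2)) for r in tip_of(n,q)][:3])
print(read_state()['t'])
E
```

```text
pics
{'t': 0.0, 'q': array([-1.2924,  0.1311,  1.4893, -0.    ,  1.523 , -0.0854]), 'dq': array([-0.001 ,  0.0006, -0.001 ,  0.0017,  0.0011,  0.0013]), 'joint_torque': array([ -0.0004, -55.9843, -49.1755,   0.0767,   0.0354,  -0.0001]), 'tool_pos': array([ 0.2133, -0.5602,  0.2286]), 'orientation': array([-3.088 , -0.5679,  0.0003]), 'force': array([-0.7574,  0.0372,  0.8423]), 'wrist_torque': array([-0.0058,  0.0535, -0.0117]), 'opening': 0.09255433683348656} 0.011
scene {'fov_y': 43.435208726234805, 'cx': 250.50081179900863, 'cy': 195.22220801883603, 'position': array([ 1.3485, -0.002 ,  1.0448]), 'rotation': array([-1.8472, -1.7946,  0.6142])}
top {'fov_y': 57.39763105080462, 'cx': 253.2539276518248, 'cy': 196.77191412853028, 'position': array([0.4351, 0.0449, 0.8713]), 'rotation': array([-2.1605,  2.0639, -0.2134])}
wrist {'fov_y': 71.62907736214046, 'cx': 256.6319817053605, 'cy': 192.68945445514487, 'position': array([ 0.2813, -0.5342,  0.3834]), 'rotation': array([ 2.3991, -1.652 , -0.2258])}
scene button_left_top [(array([269. , 177.2]), 0.38)]
scene button_right_top [(array([246. , 172.4]), 0.67)]
scene lid_front [(array([253.1, 192.8]), 0.79)]
scene shield_box [(array([252.9, 234.9]), 0.68)]
scene whip_antenna [(array([336.7, 224.1]), 0.84)]
top button_left_top [(array([236.2, 209.5]), 0.63)]
top button_right_top [(array([267.5, 215.8]), 0.6), (array([260.3, 185.5]), 0.35)]
top lid_front [(array([255.4, 193.4]), 0.6)]
top shield_box [(array([260.7, 184.1]), 0.66), (array([178.7, 128.6]), 0.56)]
top whip_antenna [(array([168.7, 198. ]), 0.59)]
0.6
```

View pics/scene0.png

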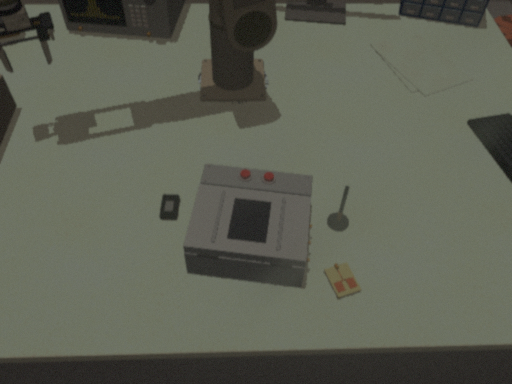

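View pics/top0.png

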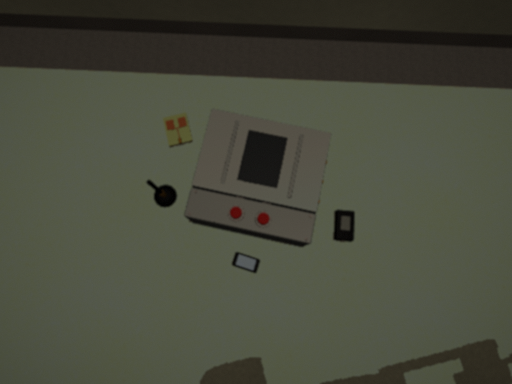

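```bash
python3 - <<'E'
from h import *
np.set_printoptions(precision=4,suppress=True)
s=camera_params('scene');t=camera_params('top')
for n,a,b in [('BL',(269,177.2),(236.2,209.5)),('BR',(246,172.4),(267.5,215.8)),('lid',(253.1,192.8),(255.4,193.4)),('whip',(336.7,224.1),(168.7,198))]:
    z=.134 if n[0]=='B' else .12 if n=='lid' else 0
    print(n,tri([ray(s,a),ray(t,b)]),atz(t,b,z),atz(s,a,z))
E
```

```text
BL (array([0.5586, 0.0865, 0.132 ]), [0.0009739477771150731, 0.0009739477771150824]) [0.5582 0.0854 0.134 ] [0.5604 0.0873 0.134 ]
BR (array([0.5473, 0.0243, 0.1393]), [0.005790191106032537, 0.005790191106032543]) [0.5478 0.0183 0.134 ] [0.5432 0.0302 0.134 ]
lid (array([0.5983, 0.0463, 0.1198]), [9.102812766338787e-05, 9.102812766340597e-05]) [0.5982 0.0462 0.12  ] [0.5984 0.0463 0.12  ]
whip (array([ 0.6048,  0.2714, -0.0124]), [0.002901971644503381, 0.0029019716445033584]) [0.6023 0.2653 0.    ] [0.6131 0.2712 0.    ]
```

The scene picture shows the box at about (250,225), with the red buttons at (245,174) and (269,176). In the top view they are at (236,213) and (264,218). The whip antenna is at the box's left (165,196), the USB module and battery at right and in front (344,225 and 246,262). The network's right-button pixel is 3-4 px off, so I'll refine with the red blobs.

```bash
python3 - <<'E'
from h import *
np.set_printoptions(precision=4,suppress=True)
P={}
for n in ['scene','top']:
    im=cv2.imread(f'pics/{n}0.png').astype(int); m=((im[...,2]>1.7*im[...,1])&(im[...,2]>1.7*im[...,0])&(im[...,2]>60)).astype(np.uint8)
    k,l,st,c=cv2.connectedComponentsWithStats(m)
    for i in range(1,k):
        if st[i,4]>8: print(n,c[i],st[i])
    P[n]=[c[i] for i in range(1,k) if st[i,4]>8 and 220<c[i][0]<280 and 160<c[i][1]<230]
    P[n].sort(key=lambda c:c[0])
s=camera_params('scene');t=camera_params('top')
for n,a,b in [('BR',P['scene'][0],P['top'][1]),('BL',P['scene'][1],P['top'][0])]:
    print(n,tri([ray(s,a),ray(t,b)]),atz(t,b,.132),atz(s,a,.132))
E
```

```text
scene [244.7111 172.9333] [241 170   8   7  45]
scene [268.5652 175.6304] [265 173   8   7  46]
top [181.8043 121.8478] [179 118   7   9  46]
top [169.9362 124.5745] [167 121   7   8  47]
top [235.3964 212.2162] [230 207  12  12 111]
top [262.8214 218.2411] [257 213  12  12 112]
BR (array([0.5425, 0.0275, 0.1312]), [0.0004661712636215916, 0.00046617126362158705]) [0.5424 0.028  0.132 ] [0.5432 0.027  0.132 ]
BL (array([0.5527, 0.0869, 0.1313]), [9.59177625796681e-05, 9.59177625797082e-05]) [0.5526 0.0869 0.132 ] [0.5534 0.0867 0.132 ]
```

```bash
python3 -m creep '[[0,0,0,0.089,136],[0,0,0,0.089,136],[0,0,0,0.089,136],[0,0,0,0.089,136],[0,0,0,0.089,136],[0,0,0,0.089,136],[0.005,-0.015,0,0,136],[0.0101,-0.030,0,0,136],[0.0101,-0.030,0,0,136],[0.0101,-0.030,0,0,136],[0.0101,-0.030,0,0,136],[0.0101,-0.030,0,0,136]]' 20
```

```text
t: 1.6
tool_pos: [0.2966, -0.4062, 0.2297]
orientation: [3.13, -0.268, 0.0]
force: [0.3, 0.6, -0.6]
opening: 0.0433
```

```bash
python3 -m creep '[[0.0104,-0.0312,0,0,136],[0.0104,-0.0312,0,0,136],[0.0104,-0.0312,0,0,136],[0.0104,-0.0312,0,0,136],[0.0104,-0.0312,0,0,136],[0.0104,-0.0312,0,0,136],[0.0104,-0.0312,0,0,136],[0.0104,-0.0312,0,0,136],[0.0104,-0.0312,0,0,136],[0.0104,-0.0312,0,0,136],[0.0104,-0.0312,0,0,136],[0.0104,-0.0312,0,0,136]]'
python3 -m creep '[[0.0104,-0.0312,0,0,136],[0.0104,-0.0312,0,0,136],[0.0104,-0.0312,0,0,136],[0.0104,-0.0312,0,0,136],[0,0,0,0,136],[0,0,0,0,136]]'
python3 - <<'E'
from h import *
np.set_printoptions(precision=4,suppress=True)
print(read_state()['t'],read_state()['tool_pos'],read_state()['orientation'],read_state()['force'])
p=camera_params('wrist')
for n in ['scene','wrist']:
    im=read_camera(n); cv2.imwrite(f'pics/{n}1.png',im[...,::-1])
    m=im.astype(int); m=((m[...,0]>1.7*m[...,1])&(m[...,0]>1.7*m[...,2])&(m[...,0]>60)).astype(np.uint8)
    k,l,st,c=cv2.connectedComponentsWithStats(m)
    for i in range(1,k):
        if st[i,4]>15: print(n,c[i],st[i],atz(p,c[i],.133) if n=='wrist' else '')
E
```

```text
t: 2.6
tool_pos: [0.4832, -0.0581, 0.23]
orientation: [3.13, -0.267, 0.001]
force: [0.4, -1.2, 0.4]
opening: 0.0434
t: 3.1
tool_pos: [0.5449, 0.0577, 0.2294]
orientation: [3.131, -0.262, -0.001]
force: [-0.6, 0.1, -0.3]
opening: 0.0439
3.1 [0.5449 0.0577 0.2294] [ 3.1305 -0.2625 -0.0009] [-0.6361  0.1325 -0.2583]
scene [242.7826 172.3478] [241 170   5   6  23] 
wrist [43.8904  6.5388] [ 33   0  23  17 219] [0.7334 0.2029 0.133 ]
wrist [65.625  0.75 ] [63  0  7  3 16] [0.7344 0.1839 0.133 ]
wrist [225.7887 192.7925] [213 180  26  26 530] [0.5532 0.0869 0.133 ]
wrist [286.3703 192.7857] [274 180  26  26 532] [0.5433 0.0284 0.133 ]
```

View pics/wrist1.png

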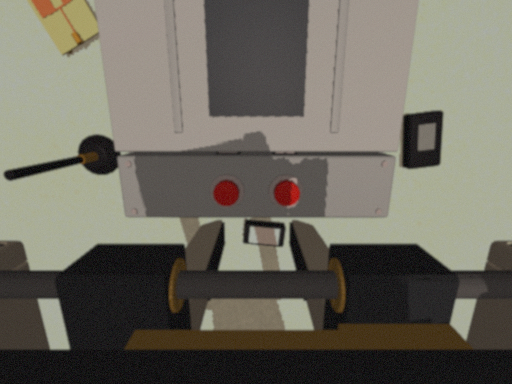

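View pics/scene1.png

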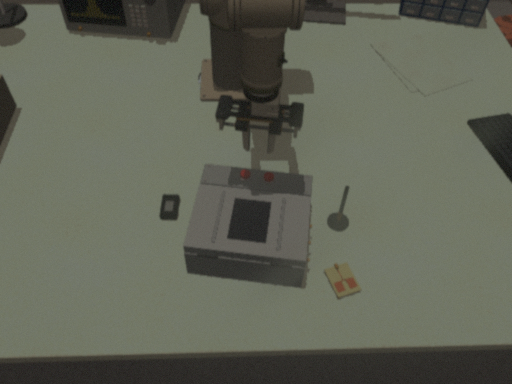

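The wrist view shows both buttons at (226,193) and (286,193). They are level in the picture, so the yaw matches, and the midpoint agrees with the two-view result to within 1 mm. The fingers hang in front with their tips over the buttons, so I descend.

```bash
python3 -m creep '[[0.001,0,0.0195,0,136],[0,0,0.0195,0,136],[0,0,0.0195,0,136],[0,0,0.0195,0,136],[0,0,0,0,136],[0,0,0,0,136],[0,0,0,0,136]]'
python3 -m creep '[[0,0,0.002,0,136],[0,0,0.002,0,136],[0,0,0.002,0,136],[0,0,0,0,136]]'
```

```text
t: 3.78
tool_pos: [0.5462, 0.0553, 0.1531]
orientation: [-3.13, 0.269, -0.002]
force: [-0.3, 0.3, 0.7]
opening: 0.0434
t: 4.12
tool_pos: [0.5458, 0.0561, 0.1457]
orientation: [-3.13, 0.267, -0.0]
force: [0.4, 0.2, 0.1]
opening: 0.0435
```

```bash
python3 -m creep '[[0,0,0.0015,0,136],[0,0,0.0015,0,136],[0,0,0,0,136]]'; python3 -m creep '[[0,0,0.0015,0,136],[0,0,0.0015,0,136],[0,0,0,0,136]]'
```

```text
t: 4.37
tool_pos: [0.5459, 0.0562, 0.1432]
orientation: [3.13, -0.267, 0.001]
force: [-3.2, -0.9, 6.2]
opening: 0.0435
t: 4.62
tool_pos: [0.5459, 0.0562, 0.1406]
orientation: [3.13, -0.267, 0.001]
force: [-4.1, 0.0, 10.2]
opening: 0.0432
```

```bash
python3 -c "
from h import *
for i in range(2):
  s=read_state();print(s['t'],s['tool_pos'],s['force'],s['wrist_torque']);im=read_camera('wrist')
cv2.imwrite('pics/w2.png',im[...,::-1])"
```

```text
4.6167 [0.54589137 0.05616781 0.14057296] [-4.088972    0.02572108 10.20542621] [-0.05679576  0.87479421  0.00153039]
4.6667 [0.54589303 0.05614565 0.14071128] [-5.10842546 -0.40995426 10.05504951] [ 0.00190814  0.86399815 -0.10180094]
```

```bash
python3 -m creep '[[0,0,0.001,0,136],[0,0,0.001,0,136],[0,0,0,0,136]]'; python3 -m creep '[[0,0,0.001,0,136],[0,0,0,0,136]]'; python3 -c "
from h import *
s=read_state();print(s['t'],s['tool_pos'],s['force'],s['wrist_torque']);im=read_camera('wrist')
cv2.imwrite('pics/w3.png',im[...,::-1])
im=read_camera('top')
cv2.imwrite('pics/t3.png',im[...,::-1])"
```

```text
t: 4.97
tool_pos: [0.5459, 0.0562, 0.1392]
orientation: [3.13, -0.267, 0.001]
force: [-4.9, -0.9, 11.3]
opening: 0.0432
t: 5.13
tool_pos: [0.546, 0.0562, 0.1392]
orientation: [3.13, -0.267, 0.001]
force: [-9.9, -0.5, 18.8]
opening: 0.0433
5.1333 [0.54597523 0.05616429 0.13917864] [-9.93511687 -0.52737899 18.76759989] [-0.08885614  1.88292819 -0.02417256]
```

View pics/w3.png

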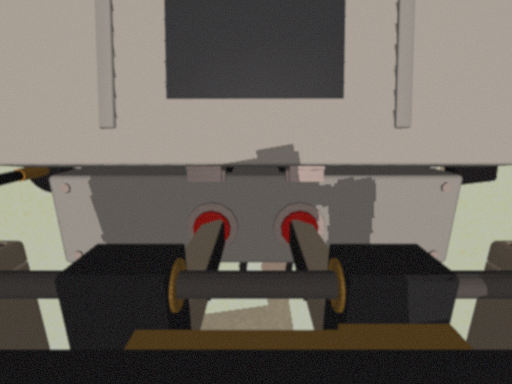

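View pics/t3.png

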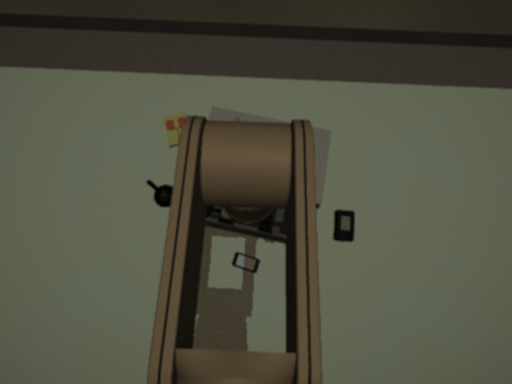

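Both buttons are on their stops: the TCP stopped at z 0.139 (tips 0.128 as expected), the force rose to 19 N, and the x-torque is near zero. The wrist view shows both tips on the red caps, (212,228) and (299,228), with the lid edge starting to rise at row 165. I hold.

```bash
python3 -m creep '[[0,0,0,0,136],[0,0,0,0,136],[0,0,0,0,136],[0,0,0,0,136],[0,0,0,0,136],[0,0,0,0,136],[0,0,0,0,136],[0,0,0,0,136],[0,0,0,0,136],[0,0,0,0,136],[0,0,0,0,136],[0,0,0,0,136]]';  python3 -c "
from h import *
s=read_state();print(s['t'],s['tool_pos'],s['force'],s['wrist_torque']);im=read_camera('wrist')
b=read_camera('scene');cv2.imwrite('pics/w4.png',cv2.resize(np.hstack([im,b])[...,::-1],(800,300)))"
```

```text
t: 6.23
tool_pos: [0.546, 0.0562, 0.1392]
orientation: [3.13, -0.267, 0.002]
force: [-10.2, -0.8, 19.7]
opening: 0.0435
6.2333 [0.54596001 0.05615319 0.13919819] [-10.18527514  -0.77973276  19.72853612] [-0.08849152  1.90427343  0.0038693 ]
```

View pics/w4.png

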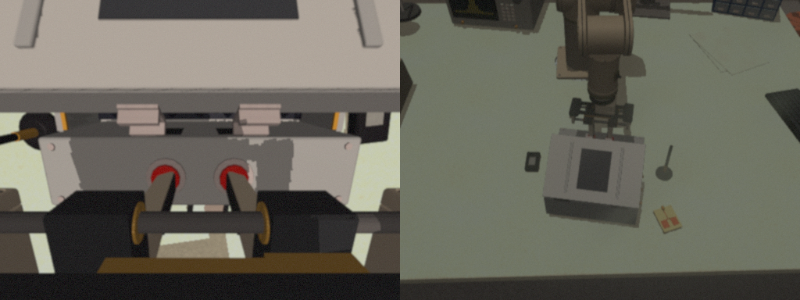

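The wrist view shows the lid well up, with its front edge at row ~90 of the half-size picture and the hooks visible beneath it. Both tips are still on the caps at (165,178) and (234,178). I keep holding while it opens.

```bash
for i in 1 2 ; do python3 -m creep '[[0,0,0,0,136],[0,0,0,0,136],[0,0,0,0,136],[0,0,0,0,136],[0,0,0,0,136],[0,0,0,0,136],[0,0,0,0,136],[0,0,0,0,136],[0,0,0,0,136],[0,0,0,0,136],[0,0,0,0,136],[0,0,0,0,136]]'; done;  python3 -c "
from h import *
s=read_state();print(s['t'],s['tool_pos'],s['force'],s['wrist_torque']);im=read_camera('wrist')
b=read_camera('scene');cv2.imwrite('pics/w5.png',cv2.resize(np.hstack([im,b])[...,::-1],(800,300)))"
```

```text
t: 7.33
tool_pos: [0.546, 0.0562, 0.1392]
orientation: [3.13, -0.267, 0.001]
force: [-9.9, -0.8, 19.4]
opening: 0.0435
t: 8.33
tool_pos: [0.546, 0.0562, 0.1392]
orientation: [3.13, -0.267, 0.002]
force: [-10.7, -0.2, 18.6]
opening: 0.0433
8.3333 [0.54596484 0.0561602  0.13918465] [-10.65306072  -0.24194289  18.62107397] [-0.10523709  1.88647674  0.04197723]
```

View pics/w5.png

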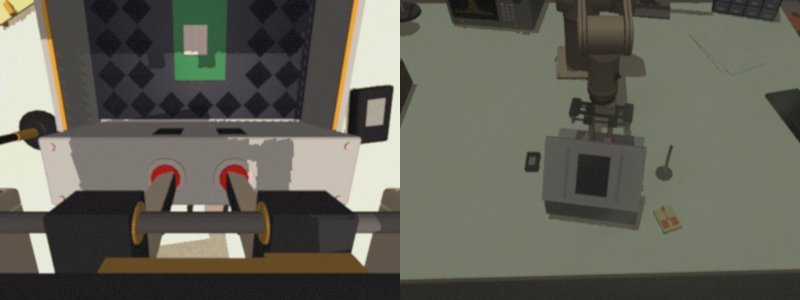

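The box interior is in view, so the lid is far past the hooks. One more second of holding, then straight up and back.

```bash
python3 -m creep '[[0,0,0,0,136],[0,0,0,0,136],[0,0,0,0,136],[0,0,0,0,136],[0,0,0,0,136],[0,0,0,0,136],[0,0,0,0,136],[0,0,0,0,136],[0,0,0,0,136],[0,0,0,0,136],[0,0,0,0,136],[0,0,0,0,136]]'
python3 -m creep '[[0,0,-0.004,0,136],[0,0,-0.008,0,136],[0,0,-0.012,0,136],[-0.005,0,-0.015,0,136],[-0.01,0,-0.015,0,136],[-0.015,0,-0.015,0,136],[-0.02,0,-0.01,0,136],[-0.02,0,-0.01,0,136],[-0.02,0,0,0,136],[-0.01,0,0,0,136],[0,0,0,0,136],[0,0,0,0,136]]'
python3 -c "
from h import *
s=read_state();print(s['t'],s['tool_pos'],s['force'],s['wrist_torque']);im=read_camera('wrist')
b=read_camera('scene');cv2.imwrite('pics/w6.png',cv2.resize(np.hstack([im,b])[...,::-1],(800,300)));cv2.imwrite('pics/s6.png',b[...,::-1])
for n in ['scene','wrist']:
  print([(r['pixel'],r['confidence']) for r in tip_of(n,'lid_front')])
p=camera_params('scene');pw=camera_params('wrist')
x=np.array([np.cos(-.17),np.sin(-.17),0]);m=np.array([.548,.0575,0]);f=m+x*.147+[0,0,.265];print('expect',f)
for q in (p,pw):
  fl=192/np.tan(np.radians(q['fov_y'])/2);c=Rm(q).T@(f-q['position']);print(c[:2]/c[2]*fl+[q['cx'],q['cy']])
m=im.astype(int); m=((m[...,0]>1.7*m[...,1])&(m[...,0]>1.7*m[...,2])&(m[...,0]>60)).astype(np.uint8)
k,l,st,c=cv2.connectedComponentsWithStats(m)
for i in range(1,k):
  if st[i,4]>100: print(c[i],st[i],atz(pw,c[i],.133))
"
```

```text
t: 9.43
tool_pos: [0.546, 0.0561, 0.1392]
orientation: [3.13, -0.267, 0.002]
force: [-9.9, -0.5, 19.6]
opening: 0.0438
t: 10.43
tool_pos: [0.4474, 0.0731, 0.2263]
orientation: [-3.13, 0.266, -0.002]
force: [0.1, -0.7, -0.4]
opening: 0.0432
10.4333 [0.44736786 0.07314371 0.22626625] [ 0.08498382 -0.69656736 -0.40500093] [ 0.06310273 -0.03244487 -0.04087182]
[]
[]
expect [0.69288096 0.03263019 0.265     ]
[249.7864359  184.35515389]
[ 249.36705827 -634.80013649]
[221.51311953  86.06851312] [207  71  29  31 686] [0.55183617 0.08588976 0.133     ]
[289.76258993  86.02877698] [276  71  29  31 695] [0.54186174 0.02749325 0.133     ]
```

View pics/w6.png

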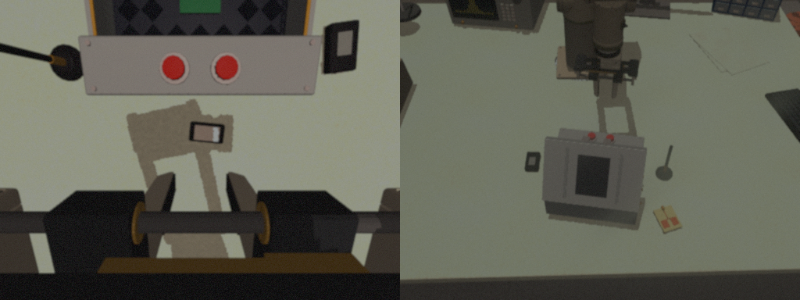

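View pics/s6.png

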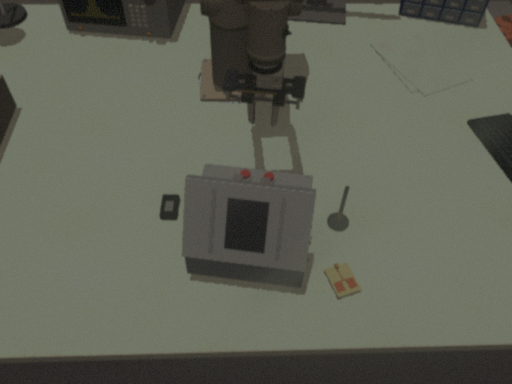

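The top front edge of the lid runs from (187,178) to (314,188) in the scene view, at about row 183 in the middle. The fully open position should be at row 184. Both buttons show full round caps, and their spacing matches that before the press. One more second to check that it's steady and the objects are unmoved.

```bash
python3 -m creep '[[0,0,0,0,136],[0,0,0,0,136],[0,0,0,0,136],[0,0,0,0,136],[0,0,0,0,136],[0,0,0,0,136],[0,0,0,0,136],[0,0,0,0,136],[0,0,0,0,136],[0,0,0,0,136]]'
python3 -c "
from h import *
b=read_camera('scene');a=cv2.imread('pics/s6.png')[...,::-1];o=cv2.imread('pics/scene0.png')[...,::-1]
d=lambda u,v,s:round(float(np.abs(u[s].astype(int)-v[s]).mean()),2)
S=np.s_
print('lid region',d(a,b,S[165:290,180:320]))
for n,s in dict(usb=S[190:223,155:183],whip=S[183:234,325:352],board=S[258:302,322:364]).items(): print(n,d(o,b,s))
print('empty ref',d(o,b,S[300:340,100:300]))
for q in ['scene']:
  m=b.astype(int); m=((m[...,0]>1.7*m[...,1])&(m[...,0]>1.7*m[...,2])&(m[...,0]>60)).astype(np.uint8)
  k,l,st,c=cv2.connectedComponentsWithStats(m)
  print([(c[i],st[i,4]) for i in range(1,k) if st[i,4]>15])
t=read_camera('top');cv2.imwrite('pics/t7.png',t[...,::-1])
print('battery top',d(cv2.imread('pics/top0.png')[...,::-1],t,S[248:276,228:264]))
"
```

```text
t: 11.47
tool_pos: [0.4471, 0.0731, 0.2256]
orientation: [-3.13, 0.267, -0.0]
force: [-0.4, 0.1, 0.3]
opening: 0.0433
lid region 2.16
usb 3.33
whip 3.25
board 3.84
empty ref 4.17
[(array([245.13333333, 172.88888889]), np.int32(45)), (array([268.86486486, 175.10810811]), np.int32(37))]
battery top 18.81
```

View pics/t7.png

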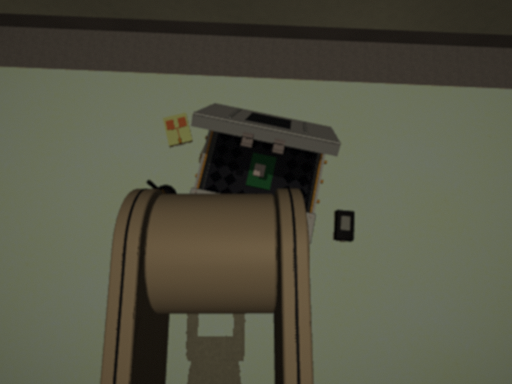

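The top view shows the lid standing open, with its edge from (195,118) to (338,148). The USB module, board and whip foot are where they were. The arm hides the battery, which explains its large difference value. It was never approached, and the wrist view showed it lying in place.

```bash
python3 -c "
from plant import *
print(close_job(),read_state()['t'])"
```

```text
the job is handed in; nothing more can be done
the job is handed in; nothing more can be done
```

The box is open and the job is handed in, at about 11.6 s of the 32 s allowed. I pressed both red buttons down together to their stops at about 19 N and held them there for over 4 s while the spring raised the lid. Then I lifted straight up and backed away.

**Last checks:**
- **Lid:** its front edge sits at row 183 in the scene picture, where fully open should be row 184. It was steady over the last second.
- **Buttons:** both are back up, with their red caps at the same pixels as before the press, within about 0.5 px. I judged this from the pictures, not from a joint reading.
- **Robot:** it stands clear of everything, with wrist force near zero.
- **Small things:** the USB module, antenna board and whip antenna show no change. The battery pack was hidden by the arm in the last top picture. It was at its original spot in the earlier top picture during the press, and still in front of the box in the wrist picture after release.

**What disagreed:**
- The network's right-button pixel was 3–4 px off, so I used the red blobs from two views instead.
- The network's lid-front point was about 11 mm off before opening, and it found nothing after, so I judged the lid by the edge in the pictures.
- A sideways force of about 10 N appeared while pressing and vanished on release. I did not find its cause.

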